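Wedge the board holder level

TASK

The hinged plate of the board holder droops at the front. Take the tallest of the three nylon wedges, slide it flat on the bench, thin end first and straight in, under the middle of the plate's front lip until the plate sits level, then let go and leave it carrying the plate. Let the wedge do the lifting - do not push on the holder with the gripper - and leave the other two wedges, the screw pot, the screwdriver and the battery where they are.

Things in the scene. Friction and masses are not known exactly. Their poses are not given: they have to be found in the camera images.
- holder: Fixed board holder: dark steel base, hinge at the back, aluminium plate with a circuit board. Origin: on the bench under the middle of the plate's front lip (0 to 5 mm above the bench top, differing between starts); x points in under the plate to the hinge at 160 mm, z up; does not tilt. Bench bare under the plate back to x = 170 mm, 152 mm wide between side strips 2.5 mm higher than the origin.
- plate_lip (a point): Middle of the plate's front edge, on the axis of its round lip (radius 4, 150 long along the holder's y). Tilts with the plate. Plate level: 22.5 mm above the holder's origin, lip's underside 18.5; drooping at the start: underside 4.1. Plate top is 5 mm above this axis; nothing on it rises over 25 mm above it.
- plate (a joint): Plate's hinge angle, rad: 0 level, negative = front lip too low, positive = too high. Hangs at its lower stop -0.09 at the start, swings freely up to 0.14, falls by its own weight (0.6 to 1.2 kg). 1 mm at the lip = 0.0063 rad; 1 mm of travel of the tall wedge = 0.0019 rad.
- wedge_tall: Pale grey nylon wedge, 105 long, 30 wide, flat underside. Top level at 27 mm over the heel (x -52.5 to -27.5), then sloping straight to 2.5 mm at the thin end (x +52.5). Origin: centre of the underside; x points to the thin end, z up. The tallest, the only one tall enough; about 60 g. Friction holds it under the plate.
- wedge_tall_tip (a point): Middle of the lower edge of the tall wedge's thin end.
- wedge_mid: Pale grey nylon wedge, 105 long, 30 wide, flat underside. Top level at 15 mm over the heel (x -52.5 to -27.5), then sloping straight to 2.5 mm at the thin end (x +52.5). Origin: centre of the underside; x points to the thin end, z up. Too low for this job; to be left alone.
- wedge_low: Pale grey nylon wedge, 105 long, 30 wide, flat underside. Top level at 10 mm over the heel (x -52.5 to -27.5), then sloping straight to 2.5 mm at the thin end (x +52.5). Origin: centre of the underside; x points to the thin end, z up. Too low for this job; to be left alone.
- screw_pot: Closed round pot for screws, 50 diameter, 40 high, origin at the centre of its base. Bystander.
- screwdriver: Small screwdriver lying on the bench, 170 long, along its x. Bystander.
- battery: Flat black battery pack, 100 x 60 x 8, origin at the centre of its underside. Bystander.

How it is judged:
By the outcome, as a careful person would: the job done as asked, in the order asked, and still so for the second after the job is handed in, with the robot touching nothing.
It also fails if it takes over 45 s, if anything falls off the work surface, if the arm or the gripper's body presses on something with over 40 N, if the wrist force passes 120 N, or if a joint passes its speed limit or range.

ROBOT

A 6-joint arm with a two-finger parallel gripper is mounted at the origin on the work surface. World frame = base frame: x ahead of the robot, y to its left, z up, the work surface at z = 0. Lengths are in m, angles in degrees, forces in N, time in s.
With the tool pointing down it reaches from about 0.4 to 0.825 m from the base axis. Payload 7 kg.
Tool frame: the origin (TCP) lies between the finger pads; the fingertips stand 25 mm ahead of it and the grasp point (between the pads) lies 6 mm ahead of it; z points along the fingers, y is the line along which they close (so a half turn about z gives the same grasp; the last joint's range is limited). The gripper opens to 88 mm and grips with 3 to 60 N. Pads are 19 mm wide; open, the fingers measure 130 mm over their backs; the gripper's body (78 mm by 193 mm) begins 47 mm behind the grasp point.
Start: joints at [-56.832, 20.546, 0.682, 0, -70.136, -16.507], TCP at [0.194, -0.647, 0.252] pointing down, gripper open.
Joint ranges: [-176.03, 176.03], [-82.01, 121.73], [-58.28, 71.71], [-173.87, 95.51], [-174.79, -0.11], [-173.66, 173.66]. Speed limits (degrees/s): [136.94, 136.94, 172.46, 180, 180, 180].

INTERFACE

Orientations are given as [roll, pitch, yaw] about the fixed x, y, z axes, in that order (R = Rz(yaw) Ry(pitch) Rx(roll)).
In Python, from plant import ctrl, viewer, probe_bus, close_job gives the robot as it stands (ctrl), with the cameras (viewer), the readings (probe_bus) and the job as plain functions.
- The arm moves only by the tool shift_gripper, called after "Emit:" in YAML: its name, and indented under it one key for each argument. Schema: {"type":"object","properties":{"deltas":{"type":"object","properties":{"tx":{"type":"array","items":{"type":"number"},"minItems":1,"maxItems":8},"ty":{"type":"array","items":{"type":"number"},"minItems":1,"maxItems":8},"tz":{"type":"array","items":{"type":"number"},"minItems":1,"maxItems":8},"turn":{"type":"array","items":{"type":"number"},"minItems":1,"maxItems":8},"aperture":{"type":"array","items":{"type":"number"},"minItems":1,"maxItems":8}},"additionalProperties":false,"required":["tx","ty","tz","turn","aperture"]},"only":{"type":"string"},"quiet":{"type":"boolean"},"lines":{"type":"string"}},"required":["deltas"],"additionalProperties":false}. deltas is an object with one list for each field, all of the same length, 1 to 8, a row being the entries at one place: tx, ty, tz (the shift in fractions of the full range, 1 being 0.8 m), turn (a turn about the tool's z in normalised numbers (1 is 90 degrees)), aperture (the finger opening in m); each row is the pose to reach, as a shift and turn from the pose commanded when the call began, along the tool's axes at that moment; what a row does not reach only later rows make up. A row lasts 1/8 s, in which the tool goes at most 0.0625 m and 10.7 degrees, less where a joint would pass 70% of its speed; a pose out of reach is approached as far as the arm can. The fingers move at their own pace and stop on an object; the grip force is fixed at half the most. Time passes only in rows, so rows that do not move let the fingers close. The tool returns the time, the measured TCP pose, the force, the opening and the grip force at its end. only (a regular expression) keeps the lines of the reply that match it, lines (a string "A,B") keeps lines A to B, and quiet returns only ok. A shift or turn number past 1, either way, is cut back to 1. Input that does not fit is refused with a message, and nothing moves.
- probe_bus.get_obs(): the state, without advancing time (a new reading comes with each control period).
- viewer.snapshot(name): name is "scene" or "top" or "wrist"; returns a dict with "frame" (384x512x3 uint8, red, green, blue), "z_map" (384x512 float32, m along the optical axis (not along the pixel's ray), 0 where there is no reading), "fovy" (degrees; the focal length in pixels is half the picture's height over the tangent of half this angle, whatever the lens; pixels are square), "cx", "cy" (the principal point, pixels), "k1" (the pictures are not rectified: a ray, as slopes to the right and down, at radius r is drawn at 1 + k1 r^2 times it, then the intrinsics apply), "R" (3x3) and "t" (3): a world point X has camera coordinates R X + t; the wrist camera has in their place "T_tool_cam" (4x4, takes a point from camera to tool coordinates, whose origin is the TCP and whose axes are the flange's). Camera axes: x right, y down, z forward; pixel columns grow to the right and rows downward; lengths in m; the calibration is good to about 2 mm. A picture is of the moment at which its call begins: read the wrist's pose just before it.
- close_job(): hands the job in; it is judged then, once.
The state is a dict: "clock": time; "joint_pos": joint angles; "qvel": joint speeds; "tau": joint torques, N m; "tool_pos": TCP position; "orientation": TCP orientation; "force": force on the tool from outside, world axes, zero at the start; "moment": the same for the moment, N m; "opening": finger opening in m; "gripper_force": force on a finger pad.
Only numpy, scipy, OpenCV 4.12 (cv2) and the standard library are available. Lean on these libraries where they do the work, as an engineer would, in place of code of your own. Each camera call takes 0.05 s, during which the arm holds its last target. There are 200 camera calls.

## Working session

There is one attempt and no reset: what is moved stays moved. The work goes in short steps, Python scripts to look and compute and a tool call to move; the robot and the scene stay as the last step left them, time stands still between calls to the robot, and variables do not carry over. Pictures are saved under pics/ and viewed, at most 10 in all, crops included, and the job is handed in when it is done.

```bash
ls; mkdir -p pics
```

Create h.py:
```python
import numpy as np, cv2
from plant import ctrl, viewer, probe_bus, close_job
from scipy.spatial.transform import Rotation as Ro
def snap(n):
    o=probe_bus.get_obs(); s=viewer.snapshot(n)
    if n=='wrist':
        T=np.eye(4); T[:3,:3]=Ro.from_euler('xyz',o['orientation'],degrees=True).as_matrix(); T[:3,3]=o['tool_pos']
        s['C']=T@np.array(s['T_tool_cam'])
    else:
        R=np.array(s['R']);C=np.eye(4);C[:3,:3]=R.T;C[:3,3]=-R.T@np.array(s['t']);s['C']=C
    s['f']=192/np.tan(np.radians(s['fovy']/2)); return s
def K(s): return np.array([[s['f'],0,s['cx']],[0,s['f'],s['cy']],[0,0,1.]])
def rays(s,uv):
    uv=np.asarray(uv,float).reshape(-1,1,2)
    return cv2.undistortPoints(uv,K(s),np.array([s['k1'],0,0,0,0.])).reshape(-1,2)
def world(s,uv,z=None):
    r=rays(s,uv); d=np.c_[r,np.ones(len(r))]
    if z is None:
        uv=np.asarray(uv).reshape(-1,2).astype(int); P=d*s['z_map'][uv[:,1],uv[:,0]][:,None]
        return P@s['C'][:3,:3].T+s['C'][:3,3]
    w=d@s['C'][:3,:3].T; c=s['C'][:3,3]
    return c+w*((z-c[2])/w[:,2])[:,None]
def grid(s):
    v,u=np.mgrid[0:384,0:512]; return world(s,np.c_[u.ravel(),v.ravel()]).reshape(384,512,3)
def save(n,s): cv2.imwrite(f'pics/{n}.png',s['frame'][:,:,::-1])
```

Run:
```python
from h import *
print(probe_bus.get_obs())
for n in('scene','top'):
    s=snap(n); save(n+'0',s); print(n,s['fovy'],s['k1'],s['C'].round(3).tolist())
a=[cv2.imread(f'pics/{n}0.png') for n in('scene','top')]
```

```text
pics
plant.py
{'clock': 0.0, 'joint_pos': array([-5.68319119e+01,  2.05905657e+01,  6.33436674e-01, -2.00013582e-02,
       -7.01352793e+01, -1.65085250e+01]), 'qvel': array([ 0.00955898, -0.0057431 ,  0.00567208, -0.10627487, -0.02519186,
       -0.00350453]), 'tau': array([-8.73603381e-05, -5.82721031e+01,  2.93052417e+01,  6.99706078e+00,
        6.96653282e-03, -2.21646551e-04]), 'tool_pos': array([ 0.19337837, -0.64623841,  0.25063028]), 'orientation': array([ 1.79906058e+02, -8.23361903e-03, -1.63347242e+02]), 'force': array([-0.0152747 , -0.16910914,  0.64974009]), 'moment': array([ 0.07745799, -0.04574355, -0.02768203]), 'gripper_force': 0.0, 'opening': 0.08733045788481522}
scene 50.06538403193671 -0.000960560994847629 [[0.816, 0.493, -0.303, 1.013], [0.578, -0.702, 0.415, -0.586], [-0.008, -0.514, -0.858, 1.226], [0.0, 0.0, 0.0, 1.0]]
top 42.30328791470239 -0.035638764508783234 [[0.029, -0.999, 0.035, 0.503], [-0.999, -0.029, -0.013, -0.011], [0.014, -0.035, -0.999, 1.724], [0.0, 0.0, 0.0, 1.0]]
```

View pics/scene0.png

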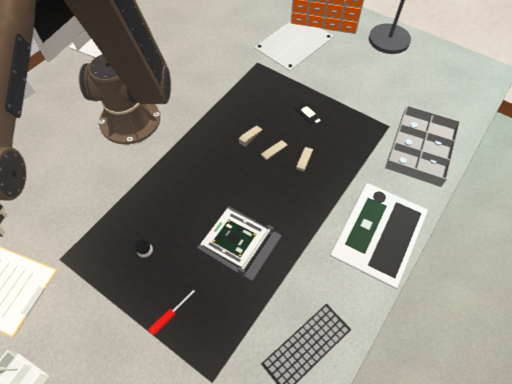

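View pics/top0.png

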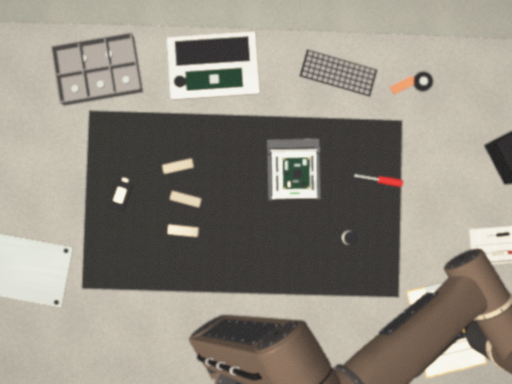

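Scene: wedges at (250,136), (274,150), (305,159), holder at (240,240). Top: wedges at (178,165), (185,199), (183,231); holder lip at about (294,198) and hinge at (293,144), so the lip faces the robot.

Run:
```python
from h import *
for n,box in(('top',(155,150,210,245)),('scene',(230,115,320,180))):
    s=snap(n); G=grid(s); hsv=cv2.cvtColor(s['frame'],cv2.COLOR_RGB2HSV)
    m=np.zeros((384,512),np.uint8); x0,y0,x1,y1=box; m[y0:y1,x0:x1]=(hsv[y0:y1,x0:x1,2]>110)
    N,L,st,c=cv2.connectedComponentsWithStats(m)
    for i in range(1,N):
        if st[i,4]<40: continue
        P=G[L==i]; print(n,c[i].round(),st[i,4],P.mean(0).round(3),'z pct',np.percentile(P[:,2],[5,50,90,97]).round(4))
        mu=P[:,:2].mean(0); w,V=np.linalg.eigh(np.cov(P[:,:2].T)); d=V[:,1]; t=(P[:,:2]-mu)@d
        print('  dir',d.round(3),[P[(t>a)&(t<a+.02),2].mean().round(4) for a in np.arange(-.05,.05,.02)])
    if n=='top':
        print(world(s,[[294,198],[293,144],[350,238],[378,181],[122,191]],0.02).round(3), G[250,250])
```

```text
top [177. 166.] 344 [0.652 0.23  0.008] z pct [-0.0026  0.008   0.0165  0.0203]
  dir [-0.234  0.972] [np.float64(0.0135), np.float64(0.0106), np.float64(0.008), np.float64(0.007), np.float64(0.0038)]
top [185. 199.] 345 [0.538 0.197 0.031] z pct [-0.0035  0.0063  0.0141  0.0175]
  dir [0.199 0.98 ] [np.float64(0.0086), np.float64(0.0085), np.float64(0.007), np.float64(0.0051), np.float64(0.0039)]
top [182. 230.] 355 [0.43  0.203 0.024] z pct [-0.0029  0.0144  0.0283  0.0309]
  dir [-0.031  1.   ] [np.float64(0.0219), np.float64(0.0211), np.float64(0.0149), np.float64(0.0102), np.float64(0.0061)]
[[ 0.551 -0.176  0.02 ]
 [ 0.737 -0.168  0.02 ]
 [ 0.419 -0.373  0.02 ]
 [ 0.618 -0.466  0.02 ]
 [ 0.558  0.415  0.02 ]] [ 3.67001738e-01 -3.01385607e-02  3.57901057e-04]
scene [250. 134.] 184 [0.432 0.201 0.015] z pct [-0.0006  0.0159  0.0263  0.0281]
  dir [0.061 0.998] [np.float64(0.0244), np.float64(0.0201), np.float64(0.0165), np.float64(0.0103), np.float64(0.0048)]
scene [274. 149.] 213 [0.542 0.199 0.005] z pct [-0.0011  0.005   0.01    0.0114]
  dir [0.224 0.975] [np.float64(0.0075), np.float64(0.0071), np.float64(0.0048), np.float64(0.0037), np.float64(0.0016)]
scene [304. 158.] 212 [0.658 0.223 0.014] z pct [-0.0014  0.0084  0.0156  0.0174]
  dir [-0.368  0.93 ] [np.float64(0.0127), np.float64(0.0118), np.float64(0.0093), np.float64(0.0059), np.float64(0.0028)]
```

Tall wedge: the nearest one, at about (0.43, 0.20), thin end toward +y. I'll view the holder from the wrist camera on the way.

Careful with the scale: shifts go in shares of 0.8 m and turns go in shares of 90 degrees. That gives: 0.36 m / 0.8 = 0.45, -0.355 m / 0.8 = -0.4438, 16.7 degrees / 90 = 0.1856.

Emit:
shift_gripper:
  deltas: {"tx":[-0.4438,-0.4438,-0.4438,-0.4438,-0.4438,-0.4438,-0.4438,-0.4438],"ty":[0.45,0.45,0.45,0.45,0.45,0.45,0.45,0.45],"tz":[0,0,0,0,0,0,0,0],"turn":[0.1856,0.1856,0.1856,0.1856,0.1856,0.1856,0.1856,0.1856],"aperture":[0.05,0.05,0.05,0.05,0.05,0.05,0.05,0.05]}

```text
clock: 1.2
tool_pos: [0.4281, -0.2034, 0.2519]
orientation: [-180.0, 0.1, 180.0]
force: [0.5, 0.7, -0.4]
opening: 0.0499
gripper_force: 0.0
```

Emit:
shift_gripper:
  deltas: {"tx":[0,0],"ty":[0,0],"tz":[0,0],"turn":[0,0],"aperture":[0.05,0.05]}

```text
clock: 1.45
tool_pos: [0.4275, -0.2051, 0.2515]
orientation: [180.0, -0.0, -180.0]
force: [0.6, -0.4, 0.9]
opening: 0.0501
gripper_force: 0.0
```

Run:
```python
from h import *
s=snap('wrist'); save('w1',s); print(np.array(s['T_tool_cam']).round(3),s['C'].round(3),s['fovy']); np.savez('w1.npz',**s)
```

```text
[[ 0.    -0.958 -0.286  0.078]
 [ 1.     0.001 -0.001 -0.001]
 [ 0.001 -0.286  0.958 -0.133]
 [ 0.     0.     0.     1.   ]] [[-0.001  0.958  0.285  0.35 ]
 [ 1.     0.002 -0.001 -0.206]
 [-0.001  0.285 -0.958  0.385]
 [ 0.     0.     0.     1.   ]] 62.158122083865294
```

View pics/w1.png

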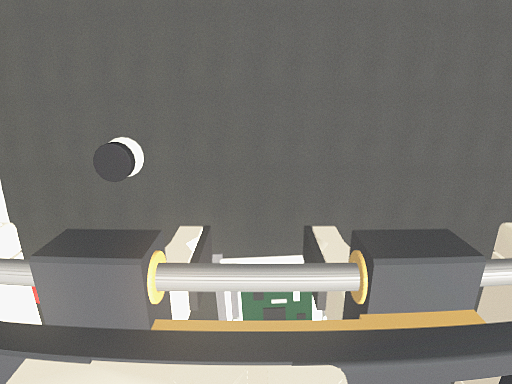

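Lip's front edge is just visible at row ~258 (cols 215–310), hidden by the gripper; move in by 0.11 to expose it.

To row units: -0.12 m / 0.8 = -0.15, 0.04 m / 0.8 = 0.05.

Emit:
shift_gripper:
  deltas: {"tx":[-0.075,-0.15,-0.15,-0.15],"ty":[0.0188,0.0375,0.0375,0.0375],"tz":[0.025,0.05,0.05,0.05],"turn":[0,0,0,0],"aperture":[0.05,0.05,0.05,0.05]}

```text
clock: 2.0
tool_pos: [0.5469, -0.1768, 0.2106]
orientation: [-180.0, -0.1, 179.9]
force: [-0.7, 0.4, -0.4]
opening: 0.0502
gripper_force: 0.0
```

Run:
```python
from h import *
s=snap('wrist'); save('w2',s); np.savez('w2.npz',**s)
```

```text
(no output)
```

View pics/w2.png

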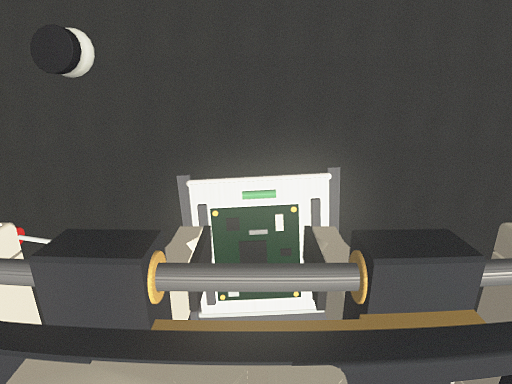

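Lip front edge runs from (188,183) to (331,175); dark side strips flank it. Fit it.

Create lip.py:
```python
from h import *
def lip(s, zl):
    """front edge of the white lip -> middle, inward dir (lip axis height zl)"""
    g=cv2.cvtColor(s['frame'],cv2.COLOR_RGB2HSV); m=((g[:,:,2]>150)&(g[:,:,1]<60)).astype(np.uint8)
    m[:100]=0; m[225:]=0
    N,L,st,c=cv2.connectedComponentsWithStats(m); i=1+np.argmax(st[1:,4]); m=L==i
    cols=[u for u in range(512) if m[:,u].any()]; E=np.array([[u,np.argmax(m[:,u])] for u in cols if 0<u])
    W=world(s,E,zl); l=cv2.fitLine(W[:,:2].astype(np.float32),cv2.DIST_HUBER,0,.01,.01).ravel()
    return E,W,l,L==i
```

Run:
```python
from lip import *
s=dict(np.load('w2.npz')); G=grid(s)
E,W,l,m=lip(s,.008); print(E[[0,1,2,-3,-2,-1]].tolist(),W[[0,3,-4,-1]].round(4).tolist(),l)
print('lip top z', [np.median(G[E[k,1]+2:E[k,1]+5,E[k,0],2]).round(4) for k in range(5,len(E)-5,12)])
d=s['frame'].astype(int)
for u in(184,335): print(u,[(v,d[v,u].tolist(),G[v,u,2].round(4)) for v in range(164,186,2)])
print('bench',np.median(G[100:150,150:350,2]))
# plate profile along x: rows in column 196..200 and 255-
for u in(205,260,310): print([ (G[v,u,0].round(3),G[v,u,2].round(4)) for v in range(172,215,3)])
```

```text
[[186, 182], [187, 181], [188, 180], [329, 173], [330, 173], [331, 174]] [[0.5615, -0.256, 0.008], [0.5593, -0.2526, 0.008], [0.5516, -0.1005, 0.008], [0.5528, -0.0972, 0.008]] [ 0.05244871 -0.9986236   0.55537325 -0.17430949]
lip top z [np.float64(0.0151), np.float64(0.0153), np.float64(0.0164), np.float64(0.016), np.float64(0.0154), np.float64(0.0151), np.float64(0.0147), np.float64(0.016), np.float64(0.0152), np.float64(0.0147), np.float64(0.0169), np.float64(0.0169)]
184 [(164, [64, 68, 63], np.float64(-0.0011)), (166, [71, 72, 68], np.float64(-0.0001)), (168, [73, 72, 70], np.float64(0.0004)), (170, [75, 75, 70], np.float64(0.0018)), (172, [71, 75, 66], np.float64(0.0006)), (174, [68, 64, 65], np.float64(0.0019)), (176, [130, 127, 126], np.float64(0.0058)), (178, [129, 128, 124], np.float64(0.0054)), (180, [126, 123, 123], np.float64(0.0067)), (182, [123, 124, 121], np.float64(0.0061)), (184, [127, 127, 125], np.float64(0.0071))]
335 [(164, [83, 81, 75], np.float64(0.0008)), (166, [82, 80, 77], np.float64(0.0003)), (168, [138, 135, 136], np.float64(0.0072)), (170, [130, 128, 127
[... 1501 characters left out ...]
9)), (np.float64(0.589), np.float64(0.0255)), (np.float64(0.593), np.float64(0.0231))]
[(np.float64(0.552), np.float64(0.0005)), (np.float64(0.552), np.float64(0.0145)), (np.float64(0.555), np.float64(0.0162)), (np.float64(0.558), np.float64(0.0161)), (np.float64(0.561), np.float64(0.0181)), (np.float64(0.565), np.float64(0.0182)), (np.float64(0.568), np.float64(0.0185)), (np.float64(0.571), np.float64(0.0183)), (np.float64(0.575), np.float64(0.0184)), (np.float64(0.577), np.float64(0.0203)), (np.float64(0.581), np.float64(0.0206)), (np.float64(0.584), np.float64(0.0209)), (np.float64(0.588), np.float64(0.0196)), (np.float64(0.591), np.float64(0.0196)), (np.float64(0.595), np.float64(0.02))]
```

To row units: 0.402 m / 0.8 = 0.5025, 0.117 m / 0.8 = 0.1463, -85 degrees / 90 = -0.9444.

Emit:
shift_gripper:
  deltas: {"tx":[0.1463,0.1463,0.1463,0.1463,0.1463,0.1463,0.1463,0.1463],"ty":[0.5025,0.5025,0.5025,0.5025,0.5025,0.5025,0.5025,0.5025],"tz":[0,0,0,0,0,0,0,0],"turn":[-0.9444,-0.9444,-0.9444,-0.9444,-0.9444,-0.9444,-0.9444,-0.9444],"aperture":[0.05,0.05,0.05,0.05,0.05,0.05,0.05,0.05]}

```text
clock: 3.05
tool_pos: [0.4301, 0.228, 0.2128]
orientation: [-179.9, 0.1, -94.6]
force: [1.0, -1.4, -0.4]
opening: 0.0501
gripper_force: 0.0
```

Emit:
shift_gripper:
  deltas: {"tx":[0,0],"ty":[0,0],"tz":[0,0],"turn":[-0.0556,-0.0556],"aperture":[0.05,0.05]}

```text
clock: 3.3
tool_pos: [0.4307, 0.2257, 0.2126]
orientation: [-179.9, 0.1, -90.1]
force: [-0.0, 0.5, -0.5]
opening: 0.05
gripper_force: 0.0
```

Run:
```python
from lip import *
s=dict(np.load('w2.npz')); E,W,l,m=lip(s,.0118); print('lip',W[[3,-4]].round(4).tolist(),l)
s=snap('wrist'); save('w3',s); np.savez('w3.npz',**s); o=probe_bus.get_obs(); print(o['tool_pos'],o['orientation'],o['joint_pos'])
g=cv2.cvtColor(s['frame'],cv2.COLOR_RGB2GRAY); m=(g>140).astype(np.uint8); m[228:]=0
N,L,st,c=cv2.connectedComponentsWithStats(m); G=grid(s)
for i in range(1,N):
    if st[i,4]<300: continue
    P=G[L==i]; print(c[i],st[i],P.mean(0).round(4),np.percentile(P[:,2],[3,50,97]).round(4))
```

```text
lip [[0.5582, -0.2517, 0.0118], [0.5507, -0.1014, 0.0118]] [ 0.05244871 -0.9986236   0.55440253 -0.17434268]
[0.4307817  0.2257386  0.21242087] [-1.79939927e+02  7.47892046e-02 -9.02126568e+01] [ 5.08820405e+01  4.35283771e+00 -2.58475276e+01 -2.57502888e-04
 -5.97037069e+01 -5.10946068e+01]
[479.06230186 122.51909028] [  432     0    80   228 14510] [0.1809 0.1764 0.003 ] [-0.0008  0.0006  0.0022]
[156.24574389 142.10621762] [ 138   94   40   99 2702] [0.5386 0.1971 0.0088] [0.0024 0.0078 0.0113]
[257.01032702 145.18175559] [ 241   98   35   98 2905] [0.4305 0.1998 0.0194] [0.0009 0.0198 0.0283]
[ 59.09058615 171.29307282] [  29  126   63   91 2252] [0.6523 0.2278 0.0117] [0.0023 0.0112 0.0159]
```

View pics/w3.png

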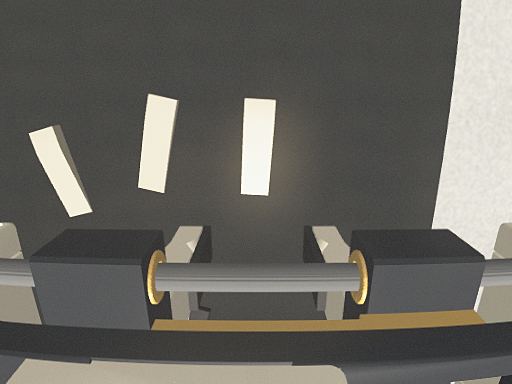

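Tall wedge: heel edge (244–275, 98), thin end (241–269, 195).

Run:
```python
from h import *
s=dict(np.load('w3.npz')); g=cv2.cvtColor(s['frame'],cv2.COLOR_RGB2GRAY); m=(g>140).astype(np.uint8); m[228:]=0; m[:,:200]=0;m[:,400:]=0
c=max(cv2.findContours(m,0,2)[0],key=cv2.contourArea); q=cv2.approxPolyDP(c,4,True).reshape(-1,2); print(q.tolist())
for r in (104,110,116,150,170,185,190):
    k=np.flatnonzero(m[r]); e=[[k[0]-.5,r],[k[-1]+.5,r]]; z=.027
    y=world(s,[np.mean(e,0)],.015)[0,1]
    for _ in range(6): z=min(.027,.027-.30625*(y-.175)); y=world(s,[np.mean(e,0)],z)[0,1]
    W=world(s,e,z); print(r,W.round(4).tolist(),W[:,0].mean().round(4))
print('tip',world(s,[[255,195.5]],.001).round(4),'heel',world(s,[[259,97.5]],.027).round(4))
```

```text
[[245, 98], [241, 193], [267, 195], [275, 100]]
104 [[0.4435, 0.1569, 0.027], [0.4124, 0.1569, 0.027]] 0.4279
110 [[0.4436, 0.1626, 0.027], [0.4133, 0.1627, 0.027]] 0.4284
116 [[0.4437, 0.1684, 0.027], [0.4132, 0.1685, 0.027]] 0.4284
150 [[0.4466, 0.2038, 0.0182], [0.4154, 0.2038, 0.0182]] 0.431
170 [[0.4483, 0.2268, 0.0111], [0.4159, 0.2268, 0.0111]] 0.4321
185 [[0.4489, 0.2452, 0.0055], [0.4177, 0.2453, 0.0055]] 0.4333
190 [[0.4491, 0.2517, 0.0035], [0.4176, 0.2517, 0.0035]] 0.4334
tip [[0.4328 0.259  0.001 ]] heel [[0.4284 0.1508 0.027 ]]
```

To row units: 0.184 m / 0.8 = 0.23, 0.0607 m / 0.8 = 0.0759, 3.1 degrees / 90 = 0.0344.

Emit:
shift_gripper:
  deltas: {"tx":[0.0759,0.0759,0.0759,0.0759,0.0759,0.0759,0.0759,0.0759],"ty":[0.0033,0.0033,0.0033,0.0033,0.0033,0.0033,0.0033,0.0033],"tz":[0.0125,0.075,0.1375,0.1875,0.2125,0.23,0.23,0.23],"turn":[0.0344,0.0344,0.0344,0.0344,0.0344,0.0344,0.0344,0.0344],"aperture":[0.05,0.05,0.05,0.05,0.05,0.05,0.05,0.05]}

```text
clock: 4.35
tool_pos: [0.4286, 0.1659, 0.0283]
orientation: [-180.0, 0.0, -93.2]
force: [-0.8, 1.0, 0.4]
opening: 0.0498
gripper_force: 0.0
```

Emit:
shift_gripper:
  deltas: {"tx":[0,0,0,0,0,0],"ty":[0,0,0,0,0,0],"tz":[0,0,0,0,0,0],"turn":[0,0,0,0,0,0],"aperture":[0.02,0.02,0.02,0.02,0.02,0.02]}

```text
clock: 5.1
tool_pos: [0.4284, 0.1661, 0.028]
orientation: [-180.0, 0.0, -93.1]
force: [-1.4, 1.2, 6.7]
opening: 0.03
gripper_force: 29.9
```

To row units: 0.3483 m / 0.8 = 0.4354, 0.25 m / 0.8 = 0.3125, 68 degrees / 90 = 0.7556.

Emit:
shift_gripper:
  deltas: {"tx":[0,0.0625,0.125,0.1875,0.25,0.3125,0.375,0.4354],"ty":[0,-0.005,-0.0088,-0.0125,-0.0163,-0.02,-0.0238,-0.0281],"tz":[-0.025,-0.0375,-0.0375,-0.0375,-0.0375,-0.0375,-0.0375,-0.0375],"turn":[0,0.0889,0.2,0.3111,0.4222,0.5333,0.6444,0.7556],"aperture":[0.02,0.02,0.02,0.02,0.02,0.02,0.02,0.02]}

```text
clock: 6.1
tool_pos: [0.4313, -0.1847, 0.0576]
orientation: [180.0, 0.0, -161.5]
force: [0.5, -0.3, -1.6]
opening: 0.0299
gripper_force: 29.9
```

Emit:
shift_gripper:
  deltas: {"tx":[0,0,0,0],"ty":[0,0,0,0],"tz":[0,0,0,0],"turn":[0.0889,0.1767,0.1767,0.1767],"aperture":[0.02,0.02,0.02,0.02]}

```text
clock: 6.6
tool_pos: [0.4315, -0.1829, 0.0575]
orientation: [180.0, -0.0, -176.8]
force: [-0.3, -0.8, -0.7]
opening: 0.0298
gripper_force: 29.9
```

Run:
```python
from h import *
s=snap('wrist'); save('w4',s); np.savez('w4.npz',**s); o=probe_bus.get_obs(); print(o['tool_pos'],o['orientation'])
s=snap('scene'); cv2.imwrite('pics/s4.png',cv2.resize(s['frame'][160:300,150:320,::-1],None,fx=4,fy=4))
```

```text
[ 0.43157413 -0.18288005  0.0575312 ] [ 1.79999364e+02 -6.99792828e-03 -1.76871672e+02]
```

View pics/s4.png

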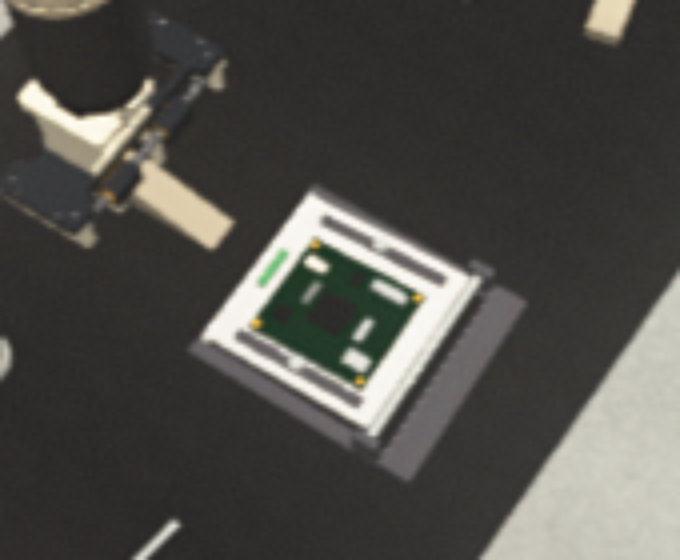

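View pics/w4.png

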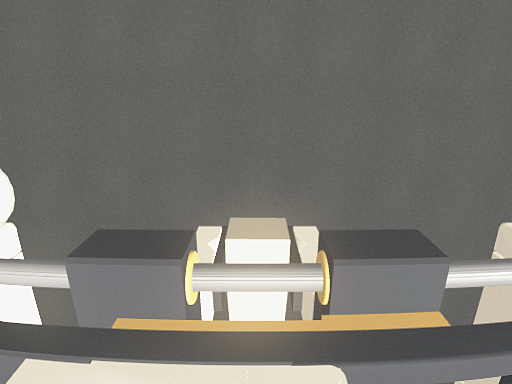

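Scene crop: tip corners (212,247),(234,224); lip ends about (205,340),(310,190). Check relative alignment; wrist view shows the wedge square in the grip.

Run:
```python
from h import *
s=snap('scene'); f=lambda a:(np.array(a)+.5)/4-.5+[150,160]
T=world(s,f([[212,247],[234,224]]),.030); L=world(s,f([[205,342],[311,190]]),.012)
print(T.round(4),L.round(4),T.mean(0),L.mean(0))
o=probe_bus.get_obs(); y=np.radians(o['orientation'][2]+180); n=np.array([np.cos(y),np.sin(y)]); print('tip fk',o['tool_pos'][:2]+.0915*n)
d=(L.mean(0)-T.mean(0))[:2]; print('ahead, left',d@n,d@[-n[1],n[0]])
# wrist: lip lateral/grasp consistency
```

```text
[[ 0.5246 -0.1923  0.03  ]
 [ 0.5261 -0.1655  0.03  ]] [[ 0.566  -0.2557  0.012 ]
 [ 0.5518 -0.0966  0.012 ]] [ 0.52534306 -0.17886281  0.03      ] [ 0.55887578 -0.17612873  0.012     ]
tip fk [ 0.52301592 -0.17793771]
ahead, left 0.033631143143383405 0.0009296677621451948
```

To row units: 0.0296 m / 0.8 = 0.037, 0.027 m / 0.8 = 0.0338.

Emit:
shift_gripper:
  deltas: {"tx":[0,0,0,0,0],"ty":[0.0006,0.0006,0.0006,0.0006,0.0006],"tz":[0.015,0.0275,0.0338,0.037,0.037],"turn":[0,0,0,0,0],"aperture":[0.02,0.02,0.02,0.02,0.02]}

```text
clock: 7.38
tool_pos: [0.4313, -0.1826, 0.028]
orientation: [-180.0, -0.0, -177.0]
force: [-2.6, 0.2, 2.7]
opening: 0.0296
gripper_force: 29.9
```

Emit:
shift_gripper:
  deltas: {"tx":[-0.0125,-0.025,-0.0375,-0.05,-0.0625,-0.075,-0.0875,-0.0875],"ty":[0,0,0,0,0,0,0,0],"tz":[0,0,0,0,0,0,0,0],"turn":[0,0,0,0,0,0,0,0],"aperture":[0.02,0.02,0.02,0.02,0.02,0.02,0.02,0.02]}

```text
clock: 8.38
tool_pos: [0.493, -0.1796, 0.0265]
orientation: [179.9, -0.9, -177.2]
force: [-21.2, -2.2, 17.6]
opening: 0.0298
gripper_force: 30.0
```

Create plate.py:
```python
from h import *
# plate tilt from scene+top depth: white plate pixels, fit z = a + b*x' in holder frame
n=np.array([np.cos(np.radians(3.05)),np.sin(np.radians(3.05))]); O=np.array([.5584,-.1764])
def meas(name,k=4):
    out=[]
    for _ in range(k):
        s=snap(name); G=grid(s); hsv=cv2.cvtColor(s['frame'],cv2.COLOR_RGB2HSV)
        P=G.reshape(-1,3); d=P[:,:2]-O; X=d@n; Y=d@[-n[1],n[0]]
        w=((hsv[:,:,2]>150)&(hsv[:,:,1]<50)).ravel()
        k2=w&(X>0)&(X<.15)&(abs(Y)<.078)&(P[:,2]>.0)&(P[:,2]<.06)
        A=np.c_[np.ones(k2.sum()),X[k2]]; z=P[k2,2]; i=np.ones(len(z),bool)
        for _ in range(6):
            c=np.linalg.lstsq(A[i],z[i],rcond=None)[0]; r=z-A@c; i=abs(r)<.004
        st=(X>.0)&(X<.14)&(abs(abs(Y)-.081)<.003); b=(X>-.1)&(X<-.01)&(abs(Y)>.03)&(abs(Y)<.07)
        out.append([c[0],c[1],i.sum(),np.median(P[b,2]) if b.any() else 0,np.median(P[st,2]) if st.any() else 0])
    print(name,'z0 %.4f slope %.4f n %d bench %.4f strip %.4f'%tuple(np.mean(out,0)),'sd',np.std(out,0)[:2].round(4))
```

```bash
python3 -c "
from plate import *
meas('scene');meas('top')"
```

```text
scene z0 0.0180 slope 0.0737 n 718 bench 0.3022 strip 0.0047 sd [0.0001 0.001 ]
top z0 0.0205 slope 0.0786 n 599 bench 0.4272 strip 0.0068 sd [0.0006 0.0067]
```

Wedge is under the lip and lifting; the arm sags slightly onto the bench, so I'll ease up 1.5 mm and go on.

To row units: -0.0015 m / 0.8 = -0.0019.

Emit:
shift_gripper:
  deltas: {"tx":[0,0],"ty":[0,0],"tz":[-0.0019,-0.0019],"turn":[0,0],"aperture":[0.02,0.02]}

```text
clock: 9.02
tool_pos: [0.4974, -0.179, 0.0276]
orientation: [179.9, -0.5, -177.1]
force: [-5.2, -0.1, -5.3]
opening: 0.03
gripper_force: 30.0
```

Emit:
shift_gripper:
  deltas: {"tx":[-0.0063,-0.0125,-0.0188,-0.0188],"ty":[0,0,0,0],"tz":[0,0,0,0],"turn":[0,0,0,0],"aperture":[0.02,0.02,0.02,0.02]}

```text
clock: 9.52
tool_pos: [0.5134, -0.1781, 0.0276]
orientation: [179.9, -0.4, -177.1]
force: [-6.0, 0.1, -5.0]
opening: 0.0298
gripper_force: 30.0
```

```bash
python3 -c "
from plate import *
meas('scene');meas('top')"
```

```text
scene z0 0.0260 slope 0.0234 n 740 bench 0.2906 strip 0.0054 sd [0.0003 0.0024]
top z0 0.0295 slope 0.0202 n 500 bench 0.4302 strip 0.0065 sd [0.0009 0.0088]
```

To row units: -0.01 m / 0.8 = -0.0125, -0.008 m / 0.8 = -0.01.

Emit:
shift_gripper:
  deltas: {"tx":[-0.005,-0.01,-0.0125,-0.0125],"ty":[0,0,0,0],"tz":[0,0,0,0],"turn":[0,0,0,0],"aperture":[0.02,0.02,0.02,0.02]}

```text
clock: 10.42
tool_pos: [0.5239, -0.1776, 0.0279]
orientation: [180.0, -0.3, -177.1]
force: [-5.9, -0.1, -6.3]
opening: 0.0299
gripper_force: 30.0
```

```bash
python3 -c "
from plate import *
meas('scene',10);meas('top',10)"
```

```text
scene z0 0.0295 slope 0.0008 n 738 bench 0.3079 strip 0.0066 sd [0.0001 0.0017]
top z0 0.0336 slope -0.0079 n 406 bench 0.4284 strip 0.0071 sd [0.0012 0.0099]
```

To row units: 0.0008 m / 0.8 = 0.001.

Emit:
shift_gripper:
  deltas: {"tx":[0,0,0],"ty":[0,0,0],"tz":[0.001,0.001,0.001],"turn":[0,0,0],"aperture":[0.02,0.02,0.02]}

```text
clock: 11.8
tool_pos: [0.5238, -0.1776, 0.0272]
orientation: [180.0, -0.3, -177.1]
force: [-5.3, -0.1, -5.3]
opening: 0.0295
gripper_force: 30.0
```

```bash
python3 -c "
from plate import *
meas('scene',10)
s=snap('wrist');G=grid(s);save('w5',s)"
```

```text
scene z0 0.0287 slope 0.0065 n 737 bench 0.3071 strip 0.0067 sd [0.0002 0.0023]
```

View pics/w5.png

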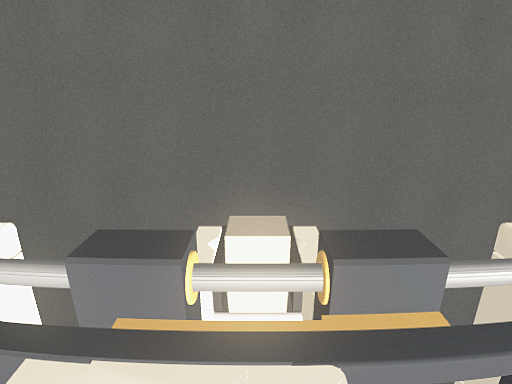

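Wedge is still slightly carried by the gripper (force −5 N); lower further so it lies flat, and push on.

To row units: -0.004 m / 0.8 = -0.005, 0.0007 m / 0.8 = 0.0009.

Emit:
shift_gripper:
  deltas: {"tx":[-0.0025,-0.005,-0.005,-0.005],"ty":[0,0,0,0],"tz":[0.0004,0.0009,0.0009,0.0009],"turn":[0,0,0,0],"aperture":[0.02,0.02,0.02,0.02]}

```text
clock: 12.85
tool_pos: [0.5272, -0.1775, 0.0267]
orientation: [180.0, -0.4, -177.1]
force: [-7.8, -0.6, -1.7]
opening: 0.0297
gripper_force: 30.0
```

```bash
python3 -c "
from plate import *
meas('scene',8)"
```

```text
scene z0 0.0290 slope 0.0055 n 738 bench 0.3262 strip 0.0074 sd [0.0002 0.0015]
```

Emit:
shift_gripper:
  deltas: {"tx":[0,0,0],"ty":[0,0,0],"tz":[0.0006,0.0006,0.0006],"turn":[0,0,0],"aperture":[0.02,0.02,0.02]}

```text
clock: 13.62
tool_pos: [0.5272, -0.1774, 0.0266]
orientation: [180.0, -0.4, -177.1]
force: [-8.6, 1.4, 3.0]
opening: 0.03
gripper_force: 30.0
```

```bash
python3 -c "
from plate import *
meas('scene',8)"
```

```text
scene z0 0.0290 slope 0.0053 n 740 bench 0.3257 strip 0.0073 sd [0.0003 0.0022]
```

To row units: -0.18 m / 0.8 = -0.225, -0.12 m / 0.8 = -0.15.

Emit:
shift_gripper:
  deltas: {"tx":[0.0013,0.0013,0.0013,0.0375,0.075,0.075,0.075,0.0625],"ty":[0,0,0,0,0,0,0,0],"tz":[0,0,0,0,0,-0.075,-0.15,-0.225],"turn":[0,0,0,0,0,0,0,0],"aperture":[0.05,0.05,0.05,0.05,0.05,0.05,0.05,0.05]}

```text
clock: 15.02
tool_pos: [0.4802, -0.18, 0.2099]
orientation: [-180.0, 0.1, -177.0]
force: [1.5, -1.2, -1.4]
opening: 0.0504
gripper_force: 0.0
```

Emit:
shift_gripper:
  deltas: {"tx":[-0.0625,-0.0813,-0.0813,-0.0813],"ty":[0,0,0,0],"tz":[0,-0.0063,-0.0063,-0.0063],"turn":[0,0,0,0],"aperture":[0.05,0.05,0.05,0.05]}

```text
clock: 15.52
tool_pos: [0.5444, -0.1766, 0.2117]
orientation: [180.0, -0.1, -177.1]
force: [-1.0, 0.9, 0.4]
opening: 0.0499
gripper_force: 0.0
```

Create wp.py:
```python
from plate import *
def wm(s):
    G=grid(s); P=G.reshape(-1,3); d=P[:,:2]-O; X=d@n; Y=d@[-n[1],n[0]]; f=s['frame'].astype(int); g=f.mean(2).ravel()
    v=np.repeat(np.arange(384),512); u=np.tile(np.arange(512),384)
    k=(X>.002)&(X<.05)&(abs(Y)<.07)&(g>190)&(v<228)&(u>190)&(u<328); A=np.c_[np.ones(k.sum()),X[k],Y[k]]; z=P[k,2]; i=np.ones(len(z),bool); 
    for _ in range(8): c=np.linalg.lstsq(A[i],z[i],rcond=None)[0]; i=abs(z-A@c)<.0025
    b=(X>-.12)&(X<-.03)&(abs(Y)>.02)&(abs(Y)<.08)&(g<110)
    st=(X>.004)&(X<.03)&(abs(Y)>.077)&(abs(Y)<.088)&(g>100)&(g<160)&(v<220)
    print('z0 %.4f slope %.4f n %d bench %.4f strip %.4f (%d)'%(c[0],c[1],i.sum(),np.median(P[b,2]),np.median(P[st,2]),st.sum()))
```

Run:
```python
from wp import *
wm(dict(np.load('w2.npz')))
for _ in range(4):
    s=snap('wrist'); wm(s)
save('w6',s); np.savez('w6.npz',**s); meas('scene',6)
```

```text
z0 0.0167 slope 0.0891 n 2935 bench 0.2754 strip 0.0061 (394)
z0 0.0301 slope 0.0059 n 2939 bench 0.2765 strip 0.0060 (248)
z0 0.0302 slope 0.0038 n 2941 bench 0.2767 strip 0.0061 (257)
z0 0.0301 slope 0.0055 n 2904 bench 0.2769 strip 0.0060 (250)
z0 0.0301 slope 0.0071 n 2954 bench 0.2770 strip 0.0060 (249)
scene z0 0.0286 slope 0.0073 n 749 bench 0.3518 strip 0.2900 sd [0.0001 0.0019]
```

View pics/w6.png

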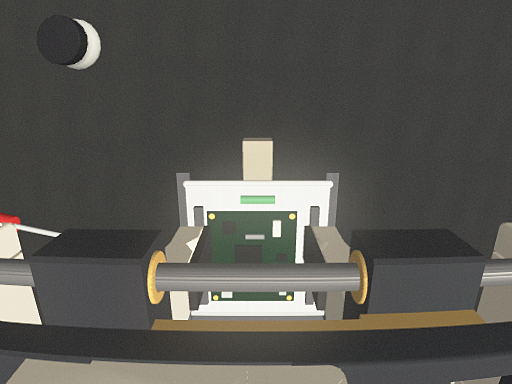

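Wrist view: wedge (cols 243–272) is centred on the lip (182–333) and straight. Plate is ~0.006 rad (1 mm) low, with the t=0 reference reading 0.089 vs the true 0.09. Regrip and push ~3 mm further.

To row units: 0.183 m / 0.8 = 0.2288, 0.09 m / 0.8 = 0.1125.

Emit:
shift_gripper:
  deltas: {"tx":[0.025,0.025,0.025,0.025,0.025,0.025,0.025,0.025],"ty":[0,0,0,0,0,0,0,0],"tz":[0.05,0.1125,0.1625,0.2,0.2188,0.2288,0.2288,0.2288],"turn":[0,0,0,0,0,0,0,0],"aperture":[0.05,0.05,0.05,0.05,0.05,0.05,0.05,0.05]}

```text
clock: 17.02
tool_pos: [0.5262, -0.1778, 0.0305]
orientation: [-180.0, 0.1, -177.0]
force: [-0.2, 0.1, -0.1]
opening: 0.0502
gripper_force: 0.0
```

Emit:
shift_gripper:
  deltas: {"tx":[0,0,0,0,0,0],"ty":[0,0,0,0,0,0],"tz":[0,0,0,0,0,0],"turn":[0,0,0,0,0,0],"aperture":[0.02,0.02,0.02,0.02,0.02,0.02]}

```text
clock: 17.77
tool_pos: [0.5256, -0.1777, 0.0298]
orientation: [-180.0, 0.0, -177.0]
force: [-1.7, 1.9, 6.2]
opening: 0.0298
gripper_force: 30.0
```

```bash
python3 -c "
from plate import *
meas('scene',6)"
```

```text
scene z0 0.0288 slope 0.0054 n 743 bench 0.3204 strip 0.0071 sd [0.0001 0.001 ]
```

To row units: -0.005 m / 0.8 = -0.0063, -0.004 m / 0.8 = -0.005.

Emit:
shift_gripper:
  deltas: {"tx":[-0.0025,-0.005,-0.0063,-0.0063],"ty":[0,0,0,0],"tz":[0,0,0,0],"turn":[0,0,0,0],"aperture":[0.02,0.02,0.02,0.02]}

```text
clock: 18.58
tool_pos: [0.5258, -0.1777, 0.0297]
orientation: [180.0, -0.5, -177.1]
force: [-15.7, 2.7, 20.9]
opening: 0.03
gripper_force: 30.0
```

```bash
python3 -c "
from plate import *
meas('scene',6)"
```

```text
scene z0 0.0287 slope 0.0066 n 744 bench 0.3171 strip 0.0073 sd [0.0002 0.0012]
```

To row units: -0.0008 m / 0.8 = -0.001.

Emit:
shift_gripper:
  deltas: {"tx":[0,0,0],"ty":[0,0,0],"tz":[-0.001,-0.001,-0.001],"turn":[0,0,0],"aperture":[0.02,0.02,0.02]}

```text
clock: 19.25
tool_pos: [0.5259, -0.1776, 0.0297]
orientation: [180.0, -0.5, -177.1]
force: [-12.3, 2.1, 11.4]
opening: 0.0295
gripper_force: 30.0
```

```bash
python3 -c "
from plate import *
meas('scene',6)"
```

```text
scene z0 0.0287 slope 0.0065 n 746 bench 0.3152 strip 0.0073 sd [0.0003 0.0025]
```

To row units: -0.001 m / 0.8 = -0.0013, -0.0007 m / 0.8 = -0.0009.

Emit:
shift_gripper:
  deltas: {"tx":[0,-0.0013,-0.0013],"ty":[0,0,0],"tz":[-0.0009,-0.0009,-0.0009],"turn":[0,0,0],"aperture":[0.02,0.02,0.02]}

```text
clock: 19.92
tool_pos: [0.526, -0.1776, 0.0298]
orientation: [179.9, -0.6, -177.1]
force: [-12.2, 1.8, 8.4]
opening: 0.0298
gripper_force: 30.0
```

```bash
python3 -c "
from plate import *
meas('scene',8)"
```

```text
scene z0 0.0287 slope 0.0068 n 742 bench 0.3114 strip 0.0072 sd [0.0001 0.002 ]
```

To row units: -0.0006 m / 0.8 = -0.0008.

Emit:
shift_gripper:
  deltas: {"tx":[0,0],"ty":[0,0],"tz":[-0.0008,-0.0008],"turn":[0,0],"aperture":[0.02,0.02]}

```text
clock: 20.58
tool_pos: [0.5266, -0.1776, 0.0299]
orientation: [179.9, -0.5, -177.1]
force: [-9.8, 0.2, -0.2]
opening: 0.0301
gripper_force: 30.0
```

Emit:
shift_gripper:
  deltas: {"tx":[0,0],"ty":[0,0],"tz":[-0.0006,-0.0006],"turn":[0,0],"aperture":[0.02,0.02]}

```text
clock: 20.82
tool_pos: [0.5267, -0.1775, 0.0302]
orientation: [179.9, -0.5, -177.1]
force: [-7.6, -0.1, -2.3]
opening: 0.0299
gripper_force: 30.0
```

```bash
python3 -c "
from plate import *
meas('scene',6)"
```

```text
scene z0 0.0291 slope 0.0038 n 742 bench 0.3171 strip 0.0070 sd [0.0002 0.0019]
```

To row units: -0.002 m / 0.8 = -0.0025, -0.001 m / 0.8 = -0.0013.

Emit:
shift_gripper:
  deltas: {"tx":[-0.0013,-0.0025,-0.0025,-0.0025],"ty":[0,0,0,0],"tz":[0.0004,0.0004,0.0004,0.0004],"turn":[0,0,0,0],"aperture":[0.02,0.02,0.02,0.02]}

```text
clock: 21.62
tool_pos: [0.5286, -0.1775, 0.0299]
orientation: [179.9, -0.5, -177.1]
force: [-8.4, -0.4, -0.1]
opening: 0.0296
gripper_force: 30.0
```

```bash
python3 -c "
from plate import *
meas('scene',8)"
```

```text
scene z0 0.0295 slope 0.0020 n 734 bench 0.3269 strip 0.0079 sd [0.0001 0.0014]
```

Careful with the scale: shifts go in shares of 0.8 m and turns go in shares of 90 degrees. That gives: -0.0006 m / 0.8 = -0.0008.

Emit:
shift_gripper:
  deltas: {"tx":[-0.0008,-0.0008],"ty":[0,0],"tz":[0,0],"turn":[0,0],"aperture":[0.02,0.02]}

```text
clock: 22.28
tool_pos: [0.5291, -0.1774, 0.0299]
orientation: [179.9, -0.5, -177.1]
force: [-8.6, -0.1, -0.3]
opening: 0.0298
gripper_force: 30.0
```

Emit:
shift_gripper:
  deltas: {"tx":[0.0013,0.0013,0.0013,0.0375,0.075,0.075,0.075,0.0625],"ty":[0,0,0,0,0,0,0,0],"tz":[0,0,0,0,0,-0.075,-0.15,-0.225],"turn":[0,0,0,0,0,0,0,0],"aperture":[0.05,0.05,0.05,0.05,0.05,0.05,0.05,0.05]}

```text
clock: 23.28
tool_pos: [0.4837, -0.1798, 0.2142]
orientation: [180.0, 0.1, -177.0]
force: [1.9, 0.1, -1.5]
opening: 0.0502
gripper_force: 0.0
```

Emit:
shift_gripper:
  deltas: {"tx":[-0.0625,-0.0813,-0.0813,-0.0813],"ty":[0,0,0,0],"tz":[0,-0.0063,-0.0063,-0.0063],"turn":[0,0,0,0],"aperture":[0.05,0.05,0.05,0.05]}

```text
clock: 23.78
tool_pos: [0.548, -0.1765, 0.216]
orientation: [180.0, -0.1, -177.0]
force: [0.3, 0.2, 0.8]
opening: 0.05
gripper_force: 0.0
```

Run:
```python
from wp import *
for _ in range(8):
    s=snap('wrist'); wm(s)
save('w7',s); meas('scene',6)
```

```text
z0 0.0311 slope -0.0002 n 2950 bench 0.2808 strip 0.0061 (238)
z0 0.0311 slope -0.0008 n 2960 bench 0.2810 strip 0.0061 (243)
z0 0.0310 slope 0.0036 n 3005 bench 0.2812 strip 0.0061 (242)
z0 0.0311 slope 0.0005 n 3013 bench 0.2813 strip 0.0060 (238)
z0 0.0311 slope -0.0011 n 3019 bench 0.2815 strip 0.0060 (238)
z0 0.0311 slope -0.0012 n 2954 bench 0.2815 strip 0.0060 (237)
z0 0.0310 slope 0.0024 n 2977 bench 0.2816 strip 0.0060 (241)
z0 0.0311 slope 0.0010 n 3013 bench 0.2816 strip 0.0062 (243)
scene z0 0.0297 slope 0.0007 n 741 bench 0.3533 strip 0.2958 sd [0.0002 0.0015]
```

View pics/w7.png

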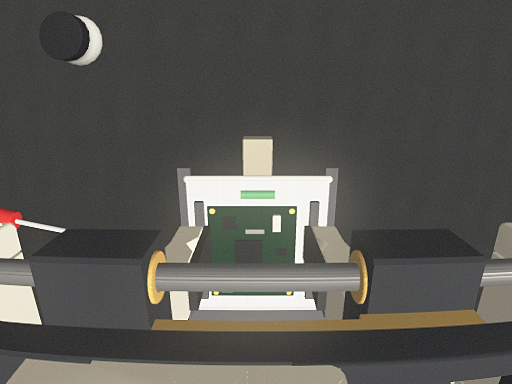

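Level: mean slope is about 0.0005 rad, and the lip stands 25.0 mm above the strips. The wedge is centred and straight, and the gripper is clear. Hand in.

```bash
python3 -c "
from plant import ctrl, viewer, probe_bus, close_job
print(close_job())"
```

```text
the job is handed in; nothing more can be done
None
```

The tall wedge is under the middle of the lip and carrying the plate, which measures level to within about 0.001 rad; the gripper is clear and I handed the job in at about 24 s. The plate was about 1 mm low when I first let go, so I regripped the wedge and pushed it about 3 mm further. I did not touch the other items.

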